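Release the last swing bolt of an archive's vacuum drying chamber

TASK

The damp film is dry: release the one swing bolt that still holds down the lid of the vacuum drying chamber. Loosen its wing nut just until it clears the raised lip of the slotted lug, not on to the captive pin at the bolt's end; then swing the bolt out of the slot and fold it right down to its stop, as the other bolt already is. Feel whether it is free and never force it against the lip; do not lean on the lid, leave it shut, and leave the things on the bench alone.

Things in the scene. Friction and masses are not known exactly. Their poses are not given: they have to be found in the camera images.
- chamber: Grey vacuum chamber fixed on the bench: body 230 (x) by 270 (y) mm, flange 260 by 300 mm; flat aluminium lid, 18 mm thick, top 178 mm above the bench, hinged at the back. Origin: centre of the underside. -x points out of the front, where two swing bolts stand 148 mm before the origin: the fastened one at y -70 mm, a folded, fixed one at y +70 mm. The lid is bare for 60 mm round the nut.
- nut: Plain steel wing nut on the upright bolt; its pose tells turn and lean, not its height on the thread. Origin: on the bolt's axis, 70 mm from the pin; z up the bolt; x along the wings. At the start its underside lies 0 to 3 mm above the origin. Foot 21 mm across, 4 mm high; hub 19 mm across, up to 12 mm. Wings 9 mm thick, flat, 8 to 33 mm out on each side, 9 to 36 mm above the underside.
- bolt_end (a point): Top of the bolt's end, 94.5 mm from its hinge pin, between the wings, up to 25 mm above the underside of the tight nut: grip the wings above it. A captive cross pin, 5 mm thick and 14 mm long, through the end of the rod keeps the nut on. Once the nut is free of the lip, its hub has only 0.1 to 0.3 turn left to this pin and must not reach it.
- lug_seat (a point): Point on the upright bolt's axis at the top of the lid's slotted lug when the lid is clamped hardest. Axes as the chamber's. The slot is 15 mm wide, the lug 43 mm; the slot's mouth opens to the chamber's front, the lug ends 10.5 mm in front of this point. The soft gasket lets lid and lug stand 0 to 3 mm higher at the start, 3.1 mm when the nut is loose (not in this reading).
- lug_lip (a point): Raised lip across the lug's mouth, on both sides of the slot, 3 mm high, from 8 to 10.5 mm in front of lug_seat. This point: on the lug's top, 9.2 mm in front of lug_seat. Tried too soon, the bolt is stopped, or rubs, at 0.03 to 0.25 rad of lean; as its foot dips, the nut must stand 3 mm or more over the lug to slip by, 3.8 mm to pass untouched. Over 18 N on either side spoils it.
- nut_grip (a point): Point on the bolt's axis, 101 mm from the hinge pin: middle of the grippable part of the wings when tightest. Counter-clockwise from above loosens, 6 mm rise a turn. Gasket thrust (30 to 100 N) makes it stiff at first, up to 0.3 N m, later 0.06. It comes free after 0.45 to 1.15 turns, depending on how tight it was done up, which is not known: feel for it by trying the bolt gently.
- bolt_pin (a point): Centre of the pin on which the swing bolt (12 mm steel rod with an eye at its foot) hinges, 108 mm above the bench and 70 mm below lug_seat. The pin is level, along the chamber's y axis.
- bolt (a joint): Lean of the swing bolt (rad): 0 upright in its slot, growing as it swings out to the chamber's front and down, 1.57 level, 1.75 at its stop. The pivot is stiff (about 0.15 N m): the bolt stays where it is left. It leans at most 0.04 inwards.
- film_box: Cardboard microfilm carton, 104 by 104 by 42 mm, a bystander. Origin: centre of its underside.
- film_can: Round aluminium film can, 128 mm diameter, 36 mm high, a bystander. Origin: centre of its underside.
- desiccant_jar: Amber glass jar with a white cap, 60 mm diameter, 90 mm high, a bystander. Origin: centre of its underside.

How it is judged:
On the way, in this order (a step that is already met when the one before it is completed fails the run):
1. the nut has risen on its thread (5.3 mm above its tightest place) while the bolt still stands in its slot (z of nut_foot in the frame of bolt_pin above 0.0773 m and value of joint bolt below 0.1 rad), for 0.2 s.
2. the bolt is swung out of the slot and folded down (value of joint bolt above 1.5 rad), for 0.2 s.
At the end, for the whole second after the job is handed in: The swing bolt is out of its slot and folded down (joint bolt above 1.5 rad; its stop is at 1.75) and at rest, with the nut still on it; the lid is shut (its middle less than 5 mm from where it was) (value of joint bolt above 1.5 rad and velocity of joint bolt between -0.1 and 0.1 rad/s and distance of lid_plate from where it was at the start of the episode below 0.005 m); the robot touches nothing.
It fails at once if the nut is forced against the lug's lip with more than 18 N on either side of the slot (contact force between nut and lug_lip_left above 18 N or contact force between nut and lug_lip_right above 18 N).
It fails at once if the robot bears on the lid with more than 25 N (contact force between the arm and lid above 25 N).
It fails at once if the nut is unscrewed right up to the captive pin at the bolt's end (its foot 7.5 mm above its tightest place), with the bolt still in the slot (z of nut_foot in the frame of bolt_pin above 0.0795 m and value of joint bolt below 0.3 rad).
It fails at once if the lid is raised (distance of lid_plate from where it was at the start of the episode above 0.01 m).
It fails at once if the carton, the can or the jar is pushed out of its place (20 mm) (distance of any of film_box, film_can, desiccant_jar from where it was at the start of the episode above 0.02 m).
It also fails if it takes over 72 s, if anything falls off the work surface, if the arm or the gripper's body presses on something with over 40 N, if the wrist force passes 120 N, or if a joint passes its speed limit or range.

ROBOT

A 6-joint arm with a two-finger parallel gripper is mounted at the origin on the work surface. World frame = base frame: x ahead of the robot, y to its left, z up, the work surface at z = 0. Lengths are in m, angles in rad, forces in N, time in s.
With the tool pointing down it reaches from about 0.375 to 0.9 m from the base axis. Payload 3.1 kg.
Tool frame: the origin (TCP) lies between the finger pads; the fingertips stand 11 mm ahead of it and the grasp point (between the pads) lies 8 mm behind it; z points along the fingers, y is the line along which they close (so a half turn about z gives the same grasp; the last joint's range is limited). The gripper opens to 85 mm and grips with 20 to 120 N. Pads are 22 mm wide; open, the fingers measure 114 mm over their backs; the gripper's body (76 mm by 85 mm) begins 54 mm behind the grasp point. The pads swing forward as they close: fully open they stand 13 mm farther back than shut.
Start: joints at [-1.468, 0.527, 1.433, -0, 1.181, -0.178], TCP at [0.174, -0.6, 0.242] pointing down, gripper open.
Joint ranges: [-3.08, 3.08], [-0.75, 2.2], [0.22, 2.44], [-1.43, 4.57], [0, 2.65], [-2.85, 2.85]. Speed limits (rad/s): [2.79, 2.79, 3.14, 3.14, 3.14, 3.14].

INTERFACE

Orientations are given as a unit quaternion [x, y, z, w].
In Python, from rig import r gives the robot as it stands.
- The arm moves only by the tool apply_moves, never from a script. Its argument "targets" is text: rows parted by semicolons, each of 5 numbers parted by spaces: the shift along the tool's x, y, z in a scale on which 1.0 is 0.25 m, then the turn about the tool's z in normalised numbers (1 is 2 rad), then the finger opening in m, from 0 to 0.0854. In form: x y z turn hand; .... A call has 1 to 5 rows; each row is the pose to reach, as a shift and turn from the pose commanded when the call began, along the tool's axes at that moment; what a row does not reach only later rows make up. A row lasts 1/12 s, in which the tool goes at most 41.7 mm and 7.16 degrees, less where a joint would pass 70% of its speed; a pose out of reach is approached as far as the arm can. A shift or turn number past 1, either way, is cut back to 1. A call with a gripper value outside its range is refused whole. The fingers move at their own pace and stop on an object; "grip_force" is the grip in N (left out, the last holds). Time passes only in rows, so rows that repeat a pose let the fingers close. It gives the time, the measured TCP pose, the force, the opening and the grip force at its end, in the units of the state.
- r.observe(): the state, without advancing time (a new reading comes with each control period).
- r.snapshot(name): name is "scene" or "top" or "wrist"; returns (picture, depth): 384x512x3 uint8, blue, green, red; 384x512 float32, m along the optical axis (not along the pixel's ray), 0 where there is no reading.
- r.get_calibration(name): a dict with "mtx" (3x3 intrinsics, pixels), "k1" (the pictures are not rectified: a ray, as slopes to the right and down, at radius r is drawn at 1 + k1 r^2 times it, then the intrinsics apply), "cam_to_world" (4x4, takes a point from camera to world coordinates). Camera axes: x right, y up, looking along -z (the intrinsics and any distortion apply to the point x, -y, -z); pixel columns grow to the right and rows downward; lengths in m; the calibration is good to about 2 mm. A picture is of the moment at which its call begins: read the wrist's pose just before it. get_calibration takes no time and is no camera call; for the wrist camera it gives the pose at the moment of the call.
- r.job_done(): hands the job in; it is judged then, once.
The state is a dict: "t": time; "joints": joint angles; "qvel": joint speeds; "joint_torque": joint torques, N m; "tool_pos": TCP position; "orientation": TCP orientation; "contact_force": force on the tool from outside, world axes, zero at the start; "moment": the same for the moment, N m; "width": finger opening in m; "grasp_force": force on a finger pad.
Only numpy, scipy, OpenCV 4.12 (cv2) and the standard library are available. Lean on these libraries where they do the work, as an engineer would, in place of code of your own. Each camera call takes 0.05 s, during which the arm holds its last target. There are 200 camera calls.

## Working session

There is one attempt and no reset: what is moved stays moved. The work goes in short steps, Python scripts to look and compute and a tool call to move; the robot and the scene stay as the last step left them, time stands still between calls to the robot, and variables do not carry over. Pictures are saved under pics/ and viewed, at most 10 in all, crops included, and the job is handed in when it is done.

Besides the shell and the picture viewer there is one more tool, called after "Request:" as name(argument=value, ...) on one line, values as JSON. apply_moves: Moves the arm, as the interface text tells. Its arguments: {"type":"object","properties":{"targets":{"type":"string"},"grip_force":{"type":"number"}},"required":["targets"]}

```bash
ls; mkdir -p pics
python3 - <<'E'
from rig import r
import cv2,numpy as np
o=r.observe(); print({k:np.round(v,3).tolist() for k,v in o.items()})
a,d=r.snapshot("scene"); b,d2=r.snapshot("top")
np.savez("s.npz",a=a,d=d,b=b,d2=d2)
cv2.imwrite("pics/a.png",a);cv2.imwrite("pics/b.png",b)
for n in("scene","top","wrist"):
    c=r.get_calibration(n);print(n,np.round(c["mtx"],1).tolist(),c["k1"],np.round(c["cam_to_world"],3).tolist())
E
```

```text
pics
{'t': 0.0, 'joints': [-1.468, 0.528, 1.434, 0.0, 1.181, -0.178], 'qvel': [0.0, 0.0, -0.001, 0.001, 0.001, -0.0], 'joint_torque': [-0.0, -44.236, -17.803, -0.0, 0.008, -0.0], 'tool_pos': [0.174, -0.6, 0.241], 'orientation': [0.99, 0.14, 0.0, -0.001], 'contact_force': [0.959, -0.774, -0.302], 'moment': [0.023, -0.03, -0.017], 'grasp_force': 0.0, 'width': 0.085}
scene [[402.2, 0.0, 266.5], [0.0, 402.2, 189.9], [0.0, 0.0, 1.0]] -0.10478359843629047 [[0.886, -0.316, 0.341, 0.917], [0.464, 0.625, -0.627, -0.505], [-0.015, 0.714, 0.7, 0.888], [0.0, 0.0, 0.0, 1.0]]
top [[427.1, 0.0, 257.4], [0.0, 427.1, 188.9], [0.0, 0.0, 1.0]] -0.01921392594210253 [[0.02, 0.98, -0.198, 0.307], [-1.0, 0.022, 0.009, 0.172], [0.013, 0.198, 0.98, 1.225], [0.0, 0.0, 0.0, 1.0]]
wrist [[335.7, 0.0, 251.9], [0.0, 335.7, 186.2], [0.0, 0.0, 1.0]] 0.010996091643789755 [[0.278, 0.913, 0.3, 0.251], [-0.96, 0.266, 0.083, -0.578], [-0.004, -0.311, 0.95, 0.372], [0.0, 0.0, 0.0, 1.0]]
```

View pics/a.png

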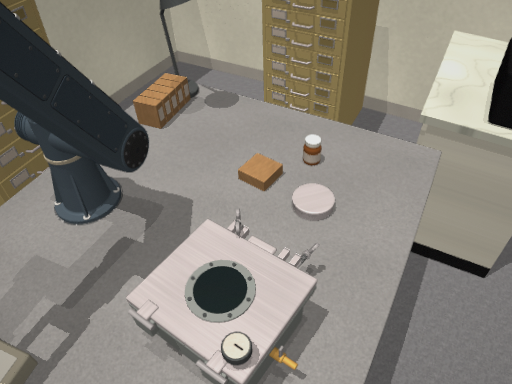

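View pics/b.png

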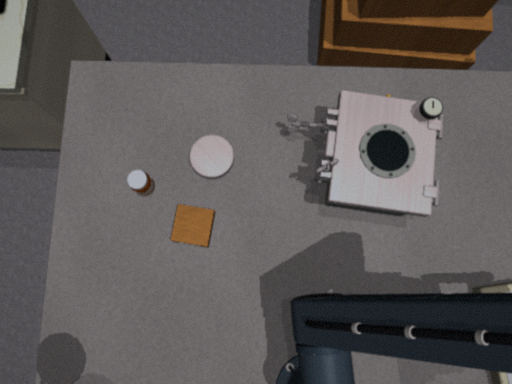

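```bash
cat > h.py <<'E'
from rig import r
import cv2,numpy as np
from scipy.spatial.transform import Rotation as R
def ray(c,uv):
    K=np.array(c["mtx"]);k=c["k1"];M=np.array(c["cam_to_world"])
    uv=np.atleast_2d(np.float64(uv))
    p=cv2.undistortPoints(uv[:,None],K,np.array([k,0,0,0,0.]))[:,0]
    d=np.c_[p[:,0],-p[:,1],-np.ones(len(p))]@M[:3,:3].T
    return M[:3,3],d
def plane(c,uv,z):
    o,d=ray(c,uv); return o+d*((z-o[2])/d[:,2])[:,None]
def dep(c,uv,D):
    o,d=ray(c,uv); uv=np.int32(np.round(np.atleast_2d(uv))); return o+d*D[uv[:,1],uv[:,0]][:,None]
def proj(c,P):
    M=np.array(c["cam_to_world"]);q=(np.atleast_2d(P)-M[:3,3])@M[:3,:3]
    x=np.c_[q[:,0],-q[:,1]]/-q[:,2:]; x*=1+c["k1"]*(x**2).sum(1,keepdims=True)
    K=np.array(c["mtx"]);return x@K[:2,:2].T+K[:2,2]
def cloud(c,D):
    v,u=np.mgrid[0:384,0:512]; return dep(c,np.c_[u.ravel(),v.ravel()],D).reshape(384,512,3)
E
python3 - <<'E'
from h import *
s=np.load("s.npz")
for n,D,im in(("top",s["d2"],s["b"]),("scene",s["d"],s["a"])):
    c=r.get_calibration(n);P=cloud(c,D)
    m=(abs(P[...,2]-.178)<.008)&(P[...,0]>.3)&(P[...,1]<.1)&(D>0)
    m=m.astype(np.uint8);cs,_=cv2.findContours(m,0,2);k=max(cs,key=cv2.contourArea)
    q=plane(c,k[:,0],.178)[:,:2]
    print(n,m.sum(),np.median(P[m>0][:,2]),cv2.minAreaRect(np.float32(q)), cv2.boundingRect(k))
    m2=(P[...,2]>.19)&(P[...,2]<.23)&(P[...,0]>.3)&(P[...,1]<.1)&(D>0)
    nn,l,st,ce=cv2.connectedComponentsWithStats(m2.astype(np.uint8))
    for i in range(1,nn):
        if st[i,4]>5: print(st[i],ce[i],P[l==i].mean(0).round(4),P[l==i].max(0).round(3),P[l==i].min(0).round(3))
E
```

```text
top 10891 0.18019524958657307 ((0.6265338659286499, -0.15381976962089539), (0.3033657670021057, 0.29964080452919006), 82.7585678100586) (320, 90, 124, 125)
[419  97  24  23 293] [430.10238908 108.96245734] [ 0.7232 -0.2651  0.2255] [ 0.755 -0.242  0.23 ] [ 0.701 -0.296  0.206]
[315 158  24  15 122] [326.68852459 165.54918033] [ 0.5752 -0.0064  0.208 ] [0.595 0.022 0.22 ] [ 0.558 -0.035  0.191]
scene 16427 0.1797387652042508 ((0.6247836351394653, -0.15749907493591309), (0.3120676279067993, 0.3032270073890686), 82.83729553222656) (126, 219, 192, 165)
[234 209   9  25 119] [237.65546218 221.36134454] [ 0.5747 -0.0129  0.2069] [0.592 0.015 0.218] [ 0.556 -0.038  0.19 ]
[221 331  31  35 644] [236.03881988 349.0947205 ] [ 0.7282 -0.2769  0.2265] [ 0.752 -0.246  0.23 ] [ 0.699 -0.299  0.208]
```

The rows are not in the units I measure in: shifts go in shares of 0.25 m and turns go in shares of 2 rad. I convert before sending: -0.09 m is -0.36, -0.08 m is -0.32.

Request:
apply_moves(targets="0 0 -0.16 0 0.085; 0 0 -0.32 0 0.085; 0.12 -0.1 -0.36 0 0.085; 0.24 -0.2 -0.36 0 0.085; 0.36 -0.3 -0.36 0 0.085")

```text
t: 0.52
tool_pos: [0.2397, -0.5028, 0.3332]
orientation: [0.99, 0.14, 0.0, 0.001]
contact_force: [0.9, 0.6, -1.0]
width: 0.0849
grasp_force: 0.0
```

Request:
apply_moves(targets="0.128 -0.106 0 0 0.085; 0.256 -0.212 0 0 0.085; 0.384 -0.318 0 0 0.085; 0.512 -0.424 0 0 0.085; 0.64 -0.53 0 0 0.085")

```text
t: 0.93
tool_pos: [0.3568, -0.3294, 0.332]
orientation: [0.99, 0.14, -0.0, -0.0]
contact_force: [0.2, 0.1, 0.4]
width: 0.0848
grasp_force: 0.0
```

Scaled: 0.16 m is 0.64, -0.1325 m is -0.53.

Request:
apply_moves(targets="0.128 -0.106 0 0 0.085; 0.256 -0.212 0 0 0.085; 0.384 -0.318 0 0 0.085; 0.512 -0.424 0 0 0.085; 0.64 -0.53 0 0 0.085")

```text
t: 1.35
tool_pos: [0.4736, -0.1576, 0.3321]
orientation: [0.99, 0.14, -0.0, -0.0]
contact_force: [0.7, -0.1, -0.5]
width: 0.0844
grasp_force: 0.0
```

Scaled: 0.14 m is 0.56, 0.128 m is 0.512.

Request:
apply_moves(targets="0.128 -0.106 0 0 0.085; 0.256 -0.212 0 0 0.085; 0.384 -0.318 0 0 0.085; 0.512 -0.424 0 0 0.085; 0.56 -0.464 0 0 0.085")

```text
t: 1.77
tool_pos: [0.5773, -0.0048, 0.3318]
orientation: [0.99, 0.142, 0.001, -0.001]
contact_force: [0.3, -1.1, -0.1]
width: 0.0855
grasp_force: 0.0
```

Run:
```python
from h import *
o=r.observe();print(o["t"],np.round(o["joints"],3),np.round(o["tool_pos"],4),np.abs(o["qvel"]).max())
c=r.get_calibration("wrist");a,d=r.snapshot("wrist")
np.savez("w1.npz",a=a,d=d,M=c["cam_to_world"])
P=cloud(c,d)
u,v=proj(c,[.575,-.007,.21])[0].astype(int);print(u,v)
x0,y0=max(u-130,0),max(v-100,0)
cv2.imwrite("pics/w1.png",cv2.resize(a[y0:y0+200,x0:x0+260],None,fx=3,fy=3));print(x0,y0)
```

```text
1.7667 [-0.203  0.371  1.441  0.002  1.328  1.081] [ 0.5773 -0.0048  0.3318] 0.26309476418124506
253 187
123 87
```

View pics/w1.png

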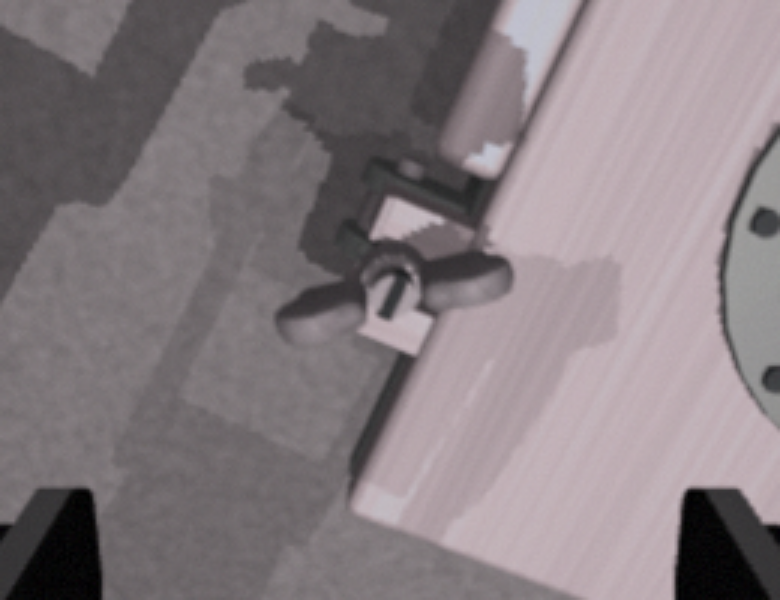

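```bash
cat > look.py <<'E'
from h import *
def look(f):
    o=r.observe();c=r.get_calibration("wrist");a,d=r.snapshot("wrist")
    np.savez(f,a=a,d=d,M=c["cam_to_world"]);P=cloud(c,d)
    print("tcp",np.round(o["tool_pos"],4),"q6",round(o["joints"][5],3),"v",np.abs(o["qvel"]).max().round(3))
    near=(np.hypot(P[...,0]-.575,P[...,1]+.006)<.06)&(d>0)
    m=near&(P[...,2]>.196)&(P[...,2]<.235)
    q=P[m];ctr=q[:,:2].mean(0);w,V=np.linalg.eigh(np.cov(q[:,:2].T));ax=V[:,1]*np.sign(V[0,1])
    s=(q[:,:2]-ctr)@ax
    print("nut n",m.sum(),"ctr",ctr.round(4),"mid",(ctr+ax*(s.max()+s.min())/2).round(4),"wing ang deg",np.degrees(np.arctan2(ax[1],ax[0])).round(1),"len",np.ptp(s).round(4),"z pct 50 90 99",np.percentile(q[:,2],[50,90,99]).round(4))
    v,u=np.where(m);print("px ctr",u.mean().round(1),v.mean().round(1))
    l=near&(abs(P[...,2]-.18)<.012);h,e=np.histogram(P[l][:,2],24);print("lid/lug z",list(zip(h,e.round(4)))) if 0 else None
    print("lid z",np.median(P[(abs(P[...,2]-.18)<.012)&(d>0)][:,2]).round(4))
    return a,d,c,P,m
if __name__=="__main__":
    a,d,c,P,m=look("w2.npz")
    rr=proj(c,[.575,-.006,.2])[0]
    u,v=np.round(rr).astype(int)
    print(np.round(P[v-8:v+9:2,u-12:u+13:2,2]*1000).astype(int))
E
python3 look.py
```

```text
tcp [ 0.5778 -0.0042  0.3317] q6 1.081 v 0.069
nut n 1078 ctr [ 0.5746 -0.0074] mid [ 0.5744 -0.007 ] wing ang deg -60.2 len 0.0658 z pct 50 90 99 [0.2092 0.213  0.2142]
px ctr 254.6 187.7
lid z 0.1786
[[109 180 186 191 190 190 190 190 190 189 191 185 190]
 [165 183 189 190 190 192 193 194 193 191 188 190 196]
 [171 185 189 191 193 198 200 201 200 200 190 193 201]
 [192 190 190 190 199 200 200 201 201 202 190 196 205]
 [196 196 190 190 201 202 201 201 202 200 201 189 209]
 [201 202 197 190 200 201 202 201 201 202 201 189 210]
 [207 205 200 189 200 200 201 202 199 200 201 167 210]
 [211 209 205 191 201 201 200 201 200 201 190 174 208]
 [212 211 208 179 200 200 202 201 200 200 179 179 176]]
```

Scaled: -0.1 m is -0.4, -0.08 m is -0.32.

Request:
apply_moves(targets="0 -0.16 0 0 0.085; 0.12 -0.32 0 0 0.085; 0.24 -0.4 0 0 0.085; 0.24 -0.4 0 0 0.085; 0.24 -0.4 0 0 0.085")

```text
t: 2.28
tool_pos: [0.6053, 0.104, 0.3316]
orientation: [0.99, 0.142, -0.001, 0.0]
contact_force: [-0.2, -0.9, 0.4]
width: 0.0851
grasp_force: 0.0
```

Run:
```python
from look import *
a,d,c,P,m=look("w3.npz")
rr=proj(c,[.575,-.006,.2])[0]
u,v=np.round(rr).astype(int)
print(u,v);print(np.round(P[v-8:v+9:2,u-12:u+13:2,2]*1000).astype(int))
```

```text
tcp [0.6053 0.104  0.3316] q6 1.276 v 0.043
nut n 1026 ctr [ 0.5759 -0.0075] mid [ 0.5755 -0.0069] wing ang deg -60.0 len 0.0654 z pct 50 90 99 [0.2065 0.2126 0.2136]
px ctr 367.3 248.5
lid z 0.1782
363 246
[[186 190 189 189 191 193 192 192 189 190 193 193 195]
 [189 189 191 192 193 196 197 197 198 190 193 196 198]
 [192 189 191 195 196 198 199 201 201 199 194 198 199]
 [196 190 193 197 198 200 201 201 202 201 174 199 201]
 [199 199 190 197 200 201 200 200 201 200 200 199 203]
 [204 203 203 197 200 199 200 201 201 200 201 178 204]
 [206 336 337 337 337 337 336 337 337 337 200 179 178]
 [333 336 338 338 339 338 339 339 338 338 340 178 178]
 [333 336 339 340 341 339 340 340 339 341 339 178 178]]
```

Scaled: 0.098 m is 0.392, -0.06 m is -0.24, 35 degrees is 0.3054.

Request:
apply_moves(targets="-0.08 0.14 0 0.0611 0.085; -0.16 0.28 0 0.1222 0.085; -0.24 0.392 0 0.1833 0.085; -0.24 0.392 0 0.2443 0.085; -0.24 0.392 0 0.3054 0.085")

```text
t: 2.75
tool_pos: [0.5728, -0.0118, 0.3323]
orientation: [0.985, -0.17, -0.001, 0.0]
contact_force: [-0.3, 0.8, -0.5]
width: 0.0849
grasp_force: 0.0
```

Scaled: 0.06 m is 0.24, 0.05 m is 0.2, 35 degrees is 0.3054.

Request:
apply_moves(targets="0 0 0.08 0.0611 0.085; 0 0 0.16 0.1222 0.085; 0 0 0.2 0.1833 0.085; 0 0 0.24 0.2443 0.085; 0 0 0.24 0.3054 0.085")

```text
t: 3.17
tool_pos: [0.5718, -0.0094, 0.2699]
orientation: [0.89, -0.457, -0.003, 0.001]
contact_force: [-0.6, 0.6, -0.8]
width: 0.0847
grasp_force: 0.0
```

Scaled: 6.1 degrees is 0.0532.

Request:
apply_moves(targets="0 0 0 0.0532 0.085; 0 0 0 0.0532 0.085; 0 0 0 0.0532 0.085; 0 0 0 0.0532 0.085")

```text
t: 3.5
tool_pos: [0.5742, -0.0086, 0.2725]
orientation: [0.866, -0.499, -0.0, 0.0]
contact_force: [-0.3, 0.7, -0.3]
width: 0.0847
grasp_force: 0.0
```

```bash
cat >> look.py <<'E'
def boltend(c,P,d):
    # pixels of bolt end: flat patch within 7 mm of axis, found by height band
    m=(np.hypot(P[...,0]-.575,P[...,1]+.007)<.012)&(d>0)&(abs(P[...,2]-.201)<.005)
    n,l,st,ce=cv2.connectedComponentsWithStats(m.astype(np.uint8))
    k=1+st[1:,4].argmax();q=P[l==k];print("bolt end",q.mean(0).round(4),np.median(q[:,2]).round(4),st[k])
E
python3 - <<'E'
from look import *
a,d,c,P,m=look("w4.npz");boltend(c,P,d)
o=r.observe();print(np.round(o["contact_force"],1),np.round(o["moment"],2),R.from_quat(o["orientation"]).as_matrix()[:,0].round(3))
cv2.imwrite("pics/w4.png",a)
E
```

```text
tcp [ 0.5742 -0.0086  0.2725] q6 2.407 v 0.011
nut n 1375 ctr [ 0.5748 -0.0106] mid [ 0.5736 -0.0086] wing ang deg -60.0 len 0.0645 z pct 50 90 99 [0.2107 0.2133 0.2145]
px ctr 253.4 207.8
lid z 0.1786
bolt end [ 0.5725 -0.0064  0.201 ] 0.201 [243 199  21  28 359]
[ 0.7 -0.3 -1. ] [-0.05  0.03 -0.01] [ 0.501 -0.865  0.   ]
```

View pics/w4.png

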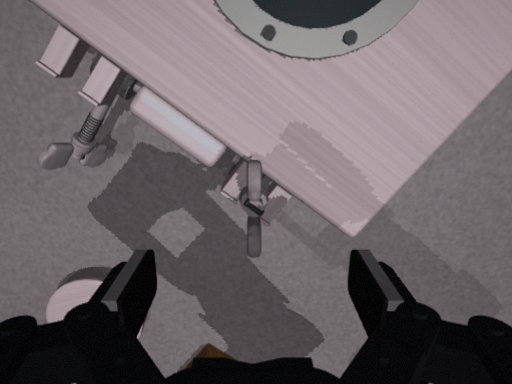

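Scaled: 0.056 m is 0.224, 0.02 m is 0.08.

Request:
apply_moves(targets="-0.0032 -0.0032 0.08 0 0.085; -0.0032 -0.0032 0.16 0 0.085; -0.0032 -0.0032 0.2 0 0.085; -0.0032 -0.0032 0.224 0 0.085; -0.0032 -0.0032 0.224 0 0.085", grip_force=30)

```text
t: 3.97
tool_pos: [0.5743, -0.0063, 0.2151]
orientation: [0.866, -0.499, -0.001, 0.0]
contact_force: [0.1, 0.1, 0.5]
width: 0.0848
grasp_force: 0.0
```

Request:
apply_moves(targets="0 0 0 0 0.03; 0 0 0 0 0.03; 0 0 0 0 0.03; 0 0 0 0 0.02; 0 0 0 0 0.02")

```text
t: 4.38
tool_pos: [0.5754, -0.0064, 0.2169]
orientation: [0.866, -0.5, 0.001, -0.0]
contact_force: [0.6, 0.6, -0.1]
width: 0.0248
grasp_force: 0.0
```

Request:
apply_moves(targets="0 0 0 0 0; 0 0 0 0 0; 0 0 0 0 0; 0 0 0 0 0; 0 0 0 0 0")

```text
t: 4.8
tool_pos: [0.5729, -0.0076, 0.2167]
orientation: [0.866, -0.499, -0.002, 0.002]
contact_force: [-5.4, -4.1, 5.1]
width: 0.0074
grasp_force: 29.3
```

```bash
cat > st.py <<'E'
from h import *
for i in range(1):
    o=r.observe();M=R.from_quat(o["orientation"]).as_matrix()
    print(o["t"],"p",np.round(o["tool_pos"],4),"yaw",np.degrees(np.arctan2(M[1,0],M[0,0])).round(1),"q6",round(o["joints"][5],3),"F",np.round(o["contact_force"],1),"Ftool",np.round(o["contact_force"]@M,1),"m",np.round(o["moment"],3),"mt",np.round(o["moment"]@M,3),"w",round(o["width"],4),"g",round(o["grasp_force"],1),"t6",round(o["joint_torque"][5],3))
E
python3 st.py
```

```text
4.8 p [ 0.5729 -0.0076  0.2167] yaw -59.9 q6 2.412 F [-5.4 -4.1  5.1] Ftool [ 0.8  6.7 -5.1] m [-0.659  0.931  0.006] mt [-1.136  0.104 -0.005] w 0.0074 g 29.3 t6 -0.014
```

Scaled: 0.0024 m is 0.0096, 0.002 m is 0.008.

Request:
apply_moves(targets="0 0.008 -0.002 0 0; 0 0.0096 -0.004 0 0; 0 0.0096 -0.004 0 0; 0 0.0096 -0.004 0 0", grip_force=60)

```text
t: 5.13
tool_pos: [0.5726, -0.0078, 0.217]
orientation: [0.866, -0.5, -0.0, 0.0]
contact_force: [-1.5, -2.3, -0.6]
width: 0.0058
grasp_force: 58.9
```

```bash
python3 st.py
python3 - <<'E'
from h import *
a,d=r.snapshot("wrist");c=r.get_calibration("wrist");np.savez("w5.npz",a=a,d=d,M=c["cam_to_world"])
cv2.imwrite("pics/w5.png",cv2.resize(a[100:384,100:412],None,fx=2,fy=2))
E
```

```text
5.1333 p [ 0.5726 -0.0078  0.217 ] yaw -59.9 q6 2.409 F [-1.5 -2.3 -0.6] Ftool [1.2 2.4 0.6] m [-0.308  0.306 -0.015] mt [-0.419  0.114  0.015] w 0.0058 g 58.9 t6 -0.02
```

View pics/w5.png

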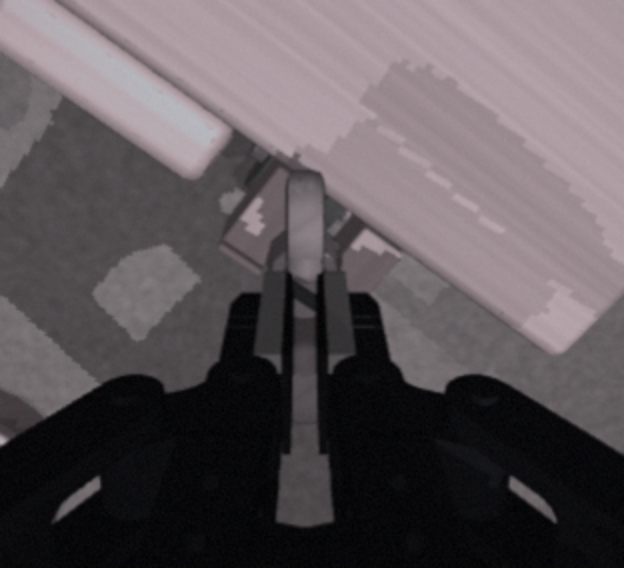

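Scaled: -0.0006 m is -0.0024, -0.0005 m is -0.002, -35 degrees is -0.3054.

Request:
apply_moves(targets="0 0 -0.0004 -0.0611 0; 0 0 -0.0008 -0.1222 0; 0 0 -0.0012 -0.1833 0; 0 0 -0.002 -0.2443 0; 0 0 -0.0024 -0.3054 0")

```text
t: 5.6
tool_pos: [0.5727, -0.0075, 0.2175]
orientation: [0.977, -0.213, -0.001, -0.0]
contact_force: [-1.4, -1.2, -1.1]
width: 0.0053
grasp_force: 58.9
```

```bash
python3 st.py
```

```text
5.6 p [ 0.5727 -0.0075  0.2175] yaw -24.7 q6 1.793 F [-1.4 -1.2 -1.1] Ftool [-0.8  1.6  1.1] m [-0.251  0.202 -0.257] mt [-0.312 -0.079  0.257] w 0.0053 g 58.9 t6 0.733
```

Scaled: -0.0006 m is -0.0024, -0.0005 m is -0.002, -35 degrees is -0.3054.

Request:
apply_moves(targets="0 0 -0.0004 -0.0611 0; 0 0 -0.0008 -0.1222 0; 0 0 -0.0012 -0.1833 0; 0 0 -0.002 -0.2443 0; 0 0 -0.0024 -0.3054 0")

```text
t: 6.02
tool_pos: [0.5727, -0.0075, 0.218]
orientation: [0.996, 0.09, -0.001, -0.0]
contact_force: [-1.3, -1.3, -2.3]
width: 0.0055
grasp_force: 58.8
```

```bash
python3 st.py
```

```text
6.0167 p [ 0.5727 -0.0075  0.218 ] yaw 10.4 q6 1.182 F [-1.3 -1.3 -2.3] Ftool [-1.5  1.1  2.3] m [-0.256  0.14  -0.267] mt [-0.227 -0.184  0.268] w 0.0055 g 58.8 t6 0.751
```

Scaled: -0.0006 m is -0.0024, -0.0005 m is -0.002, -35 degrees is -0.3054.

Request:
apply_moves(targets="0 0 -0.0004 -0.0611 0; 0 0 -0.0008 -0.1222 0; 0 0 -0.0012 -0.1833 0; 0 0 -0.002 -0.2443 0; 0 0 -0.0024 -0.3054 0")

```text
t: 6.43
tool_pos: [0.5727, -0.0073, 0.2185]
orientation: [0.923, 0.386, -0.0, -0.0]
contact_force: [-0.1, -2.0, -3.7]
width: 0.0051
grasp_force: 58.6
```

```bash
python3 st.py
```

```text
6.4333 p [ 0.5727 -0.0073  0.2185] yaw 45.4 q6 0.571 F [-0.1 -2.  -3.7] Ftool [-1.5  1.3  3.7] m [-0.204  0.044 -0.127] mt [-0.111 -0.176  0.127] w 0.0051 g 58.6 t6 0.804
```

Scaled: -0.0004 m is -0.0016, -0.0003 m is -0.0012, -35 degrees is -0.3054.

Request:
apply_moves(targets="0 0 0 -0.0611 0; 0 0 -0.0004 -0.1222 0; 0 0 -0.0008 -0.1833 0; 0 0 -0.0012 -0.2443 0; 0 0 -0.0016 -0.3054 0")

```text
t: 6.85
tool_pos: [0.5727, -0.0072, 0.2188]
orientation: [0.764, 0.645, -0.0, -0.001]
contact_force: [-1.0, -1.1, -3.9]
width: 0.0053
grasp_force: 58.6
```

```bash
python3 st.py
```

```text
6.85 p [ 0.5727 -0.0072  0.2188] yaw 80.4 q6 -0.04 F [-1.  -1.1 -3.9] Ftool [-1.3 -0.8  3.9] m [-0.107  0.075 -0.073] mt [ 0.056 -0.118  0.073] w 0.0053 g 58.6 t6 0.88
```

Scaled: -0.0006 m is -0.0024, -0.0005 m is -0.002, -35 degrees is -0.3054.

Request:
apply_moves(targets="0 0 -0.0004 -0.0611 0; 0 0 -0.0008 -0.1222 0; 0 0 -0.0012 -0.1833 0; 0 0 -0.002 -0.2443 0; 0 0 -0.0024 -0.3054 0")

```text
t: 7.27
tool_pos: [0.5727, -0.0072, 0.2194]
orientation: [0.534, 0.845, 0.0, -0.001]
contact_force: [-0.2, -0.3, -3.3]
width: 0.0052
grasp_force: 58.6
```

```bash
python3 st.py
```

```text
7.2667 p [ 0.5727 -0.0072  0.2194] yaw 115.4 q6 -0.651 F [-0.2 -0.3 -3.3] Ftool [-0.2 -0.4  3.3] m [-0.091  0.116 -0.108] mt [ 0.144 -0.033  0.108] w 0.0052 g 58.6 t6 0.903
```

Scaled: -0.0006 m is -0.0024, -0.0005 m is -0.002, -35 degrees is -0.3054.

Request:
apply_moves(targets="0 0 -0.0004 -0.0611 0; 0 0 -0.0008 -0.1222 0; 0 0 -0.0012 -0.1833 0; 0 0 -0.002 -0.2443 0; 0 0 -0.0024 -0.3054 0")

```text
t: 7.68
tool_pos: [0.5727, -0.0071, 0.2199]
orientation: [0.256, 0.967, 0.0, -0.001]
contact_force: [-0.1, -0.8, -3.6]
width: 0.0052
grasp_force: 58.6
```

```bash
python3 st.py
```

```text
7.6833 p [ 0.5727 -0.0071  0.2199] yaw 150.4 q6 -1.262 F [-0.1 -0.8 -3.6] Ftool [-0.3 -0.7  3.6] m [-0.115  0.115 -0.031] mt [0.157 0.044 0.031] w 0.0052 g 58.6 t6 0.903
```

Scaled: -0.0006 m is -0.0024, -0.0005 m is -0.002, -35 degrees is -0.3054.

Request:
apply_moves(targets="0 0 -0.0004 -0.0611 0; 0 0 -0.0008 -0.1222 0; 0 0 -0.0012 -0.1833 0; 0 0 -0.002 -0.2443 0; 0 0 -0.0024 -0.3054 0")

```text
t: 8.1
tool_pos: [0.5727, -0.0071, 0.2205]
orientation: [-0.047, 0.999, 0.0, -0.001]
contact_force: [-0.1, -0.2, -3.4]
width: 0.0054
grasp_force: 58.7
```

```bash
python3 st.py
python3 - <<'E'
from h import *
# wing-top minus bolt-end heights from saved views, robust: histogram mode of central wing crest
for f in("w2","w3","w4"):
    s=np.load(f+".npz");c=r.get_calibration("wrist");c=dict(c);c["cam_to_world"]=s["M"];d=s["d"];P=cloud(c,d)
    ctr=np.array([.5727,-.0071]);ax=np.array([.5,-.866]);q=P[...,:2]-ctr
    t=q@ax;n=q@np.array([.866,.5])
    for lo,hi in((-31,-26),(-26,-21),(-21,-16),(16,21),(21,26),(26,31)):
        m=(t>lo/1e3)&(t<hi/1e3)&(abs(n)<.003)&(P[...,2]>.19)&(d>0);print(f,lo,m.sum(),np.median(P[m][:,2]).round(4) if m.any() else 0,end="; ")
    m=(np.hypot(t,n)<.0055)&(abs(P[...,2]-.201)<.004)&(d>0);print("end",m.sum(),np.median(P[m][:,2]).round(4))
E
```

```text
8.1 p [ 0.5727 -0.0071  0.2205] yaw -174.6 q6 -1.873 F [-0.1 -0.2 -3.4] Ftool [ 0.1 -0.2  3.4] m [-0.104  0.139 -0.082] mt [0.091 0.148 0.082] w 0.0054 g 58.7 t6 0.903
w2 -31 33 0.2104; w2 -26 42 0.2131; w2 -21 48 0.2134; w2 16 50 0.2123; w2 21 47 0.213; w2 26 46 0.2112; end 131 0.2009
w3 -31 47 0.2092; w3 -26 40 0.2125; w3 -21 42 0.213; w3 16 40 0.2119; w3 21 36 0.2128; w3 26 32 0.2114; end 82 0.2004
w4 -31 27 0.2109; w4 -26 59 0.2132; w4 -21 79 0.2135; w4 16 71 0.2125; w4 21 81 0.2132; w4 26 97 0.2118; end 194 0.2011
```

Scaled: -0.0005 m is -0.002, -0.0004 m is -0.0016, -35 degrees is -0.3054.

Request:
apply_moves(targets="0 0 -0.0004 -0.0611 0; 0 0 -0.0008 -0.1222 0; 0 0 -0.0012 -0.1833 0; 0 0 -0.0016 -0.2443 0; 0 0 -0.002 -0.3054 0")

```text
t: 8.52
tool_pos: [0.5727, -0.0071, 0.2211]
orientation: [-0.345, 0.939, 0.001, -0.0]
contact_force: [0.3, -0.8, -3.6]
width: 0.0055
grasp_force: 58.7
```

Scaled: -0.0002 m is -0.0008, -0.0001 m is -0.0004, -15 degrees is -0.1309.

Request:
apply_moves(targets="0 0 -0.0004 -0.0611 0; 0 0 -0.0008 -0.1222 0; 0 0 -0.0008 -0.1309 0; 0 0 -0.0008 -0.1309 0")

```text
t: 8.85
tool_pos: [0.5727, -0.0072, 0.2214]
orientation: [-0.461, 0.887, 0.001, -0.0]
contact_force: [-0.0, -0.1, -4.4]
width: 0.0053
grasp_force: 58.6
```

```bash
python3 st.py
```

```text
8.85 p [ 0.5727 -0.0072  0.2214] yaw -125.1 q6 -2.738 F [-0.  -0.1 -4.4] Ftool [ 0.  -0.   4.4] m [-0.042  0.103  0.01 ] mt [-0.06   0.094 -0.01 ] w 0.0053 g 58.6 t6 -0.155
```

Scaled: -0.04 m is -0.16, -0.01 m is -0.04.

Request:
apply_moves(targets="0 0 0 0 0.085; 0 0 0 0 0.085; 0 0 -0.004 0 0.085; 0 0 -0.04 0 0.085; 0 0 -0.16 0 0.085")

```text
t: 9.27
tool_pos: [0.5706, -0.007, 0.2593]
orientation: [-0.462, 0.887, 0.003, -0.003]
contact_force: [0.4, 0.3, -0.5]
width: 0.0656
grasp_force: 0.0
```

Scaled: -0.02 m is -0.08, -0.01 m is -0.04, 35 degrees is 0.3054.

Request:
apply_moves(targets="0 0 -0.04 0.0611 0.085; 0 0 -0.08 0.1222 0.085; 0 0 -0.08 0.1833 0.085; 0 0 -0.08 0.2443 0.085; 0 0 -0.08 0.3054 0.085")

```text
t: 9.68
tool_pos: [0.5736, -0.0076, 0.2838]
orientation: [-0.171, 0.985, -0.0, 0.001]
contact_force: [-0.5, -0.1, -0.5]
width: 0.0848
grasp_force: 0.0
```

Scaled: 35 degrees is 0.3054.

Request:
apply_moves(targets="0 0 0 0.0611 0.085; 0 0 0 0.1222 0.085; 0 0 0 0.1833 0.085; 0 0 0 0.2443 0.085; 0 0 0 0.3054 0.085")

```text
t: 10.1
tool_pos: [0.5735, -0.0075, 0.2834]
orientation: [0.133, 0.991, 0.0, 0.001]
contact_force: [-0.3, 0.3, -0.5]
width: 0.0852
grasp_force: 0.0
```

Scaled: 35 degrees is 0.3054.

Request:
apply_moves(targets="0 0 0 0.0611 0.085; 0 0 0 0.1222 0.085; 0 0 0 0.1833 0.085; 0 0 0 0.2443 0.085; 0 0 0 0.3054 0.085")

```text
t: 10.52
tool_pos: [0.5735, -0.0076, 0.2834]
orientation: [0.425, 0.905, 0.0, 0.001]
contact_force: [0.3, 0.0, -0.2]
width: 0.085
grasp_force: 0.0
```

Scaled: 35 degrees is 0.3054.

Request:
apply_moves(targets="0 0 0 0.0611 0.085; 0 0 0 0.1222 0.085; 0 0 0 0.1833 0.085; 0 0 0 0.2443 0.085; 0 0 0 0.3054 0.085")

```text
t: 10.93
tool_pos: [0.5735, -0.0076, 0.2834]
orientation: [0.678, 0.735, 0.001, 0.001]
contact_force: [0.6, -0.3, 0.0]
width: 0.0848
grasp_force: 0.0
```

Scaled: 35 degrees is 0.3054.

Request:
apply_moves(targets="0 0 0 0.0611 0.085; 0 0 0 0.1222 0.085; 0 0 0 0.1833 0.085; 0 0 0 0.2443 0.085; 0 0 0 0.3054 0.085")

```text
t: 11.35
tool_pos: [0.5735, -0.0076, 0.2834]
orientation: [0.867, 0.497, 0.001, 0.001]
contact_force: [0.2, 0.4, -0.2]
width: 0.0848
grasp_force: 0.0
```

Scaled: 5 degrees is 0.0436.

Request:
apply_moves(targets="0 0 0 0.0436 0.085; 0 0 0 0.0436 0.085; 0 0 0 0.0436 0.085")

```text
t: 11.6
tool_pos: [0.5734, -0.0076, 0.283]
orientation: [0.886, 0.463, 0.001, 0.0]
contact_force: [0.2, -0.1, 0.4]
width: 0.0852
grasp_force: 0.0
```

```bash
python3 st.py
cat > crest.py <<'E'
from look import *
def crest(f,ang,ctr=(.5727,-.0071)):
    s=np.load(f);c=dict(r.get_calibration("wrist"));c["cam_to_world"]=s["M"];d=s["d"];P=cloud(c,d)
    a=np.radians(ang);ax=np.array([np.cos(a),np.sin(a)]);q=P[...,:2]-ctr
    t=q@ax;n=q@np.array([-ax[1],ax[0]])
    for lo,hi in((-31,-26),(-26,-21),(-21,-16),(16,21),(21,26),(26,31)):
        m=(t>lo/1e3)&(t<hi/1e3)&(abs(n)<.003)&(P[...,2]>.19)&(d>0);print(lo,m.sum(),np.median(P[m][:,2]).round(4) if m.any() else 0,end="; ")
    m=(np.hypot(t,n)<.0055)&(abs(P[...,2]-.201)<.004)&(d>0);print("end",m.sum(),np.median(P[m][:,2]).round(4))
    m=(abs(n)<.05)&(abs(t)<.05)&(abs(P[...,2]-.182)<.012)&(d>0);print("lid near",np.median(P[m][:,2]).round(4))
E
python3 - <<'E'
from crest import *
a,d,c,P,m=look("w6.npz");crest("w6.npz",55)
crest("w4.npz",-60)
E
```

```text
11.6 p [ 0.5734 -0.0076  0.283 ] yaw 55.2 q6 0.4 F [ 0.2 -0.1  0.4] Ftool [ 0.   0.3 -0.4] m [-0.033 -0.004 -0.073] mt [-0.022 -0.025  0.073] w 0.0852 g 0.0 t6 0.072
tcp [ 0.5734 -0.0076  0.283 ] q6 0.4 v 0.005
nut n 1318 ctr [ 0.5748 -0.0049] mid [ 0.5734 -0.007 ] wing ang deg 54.8 len 0.0646 z pct 50 90 99 [0.2154 0.2179 0.2189]
px ctr 250.1 202.0
lid z 0.1794
-31 33 0.2164; -26 57 0.2177; -21 70 0.2175; 16 70 0.2177; 21 81 0.218; 26 100 0.2153; end 172 0.2009
lid near 0.1795
-31 27 0.2109; -26 59 0.2132; -21 79 0.2135; 16 71 0.2125; 21 81 0.2132; 26 97 0.2118; end 194 0.2011
lid near 0.1787
```

Request:
apply_moves(targets="0 -0.0032 0.08 0 0.085; 0 -0.0032 0.16 0 0.085; 0 -0.0032 0.22 0 0.085; 0 -0.0032 0.2448 0 0.085; 0 -0.0032 0.2448 0 0.085", grip_force=40)

```text
t: 12.07
tool_pos: [0.5714, -0.0069, 0.2195]
orientation: [0.887, 0.462, -0.001, -0.001]
contact_force: [0.4, 0.7, 0.0]
width: 0.085
grasp_force: 0.0
```

Request:
apply_moves(targets="0 0 0 0 0.03; 0 0 0 0 0.03; 0 0 0 0 0.03; 0 0 0 0 0.02; 0 0 0 0 0.02")

```text
t: 12.48
tool_pos: [0.5727, -0.0071, 0.2216]
orientation: [0.887, 0.462, 0.001, 0.0]
contact_force: [0.1, -0.1, 0.0]
width: 0.025
grasp_force: 0.0
```

Request:
apply_moves(targets="0 0 0 0 0; 0 0 0 0 0; 0 0 0 0 0; 0 0 0 0 0; 0 0 0 0 0")

```text
t: 12.9
tool_pos: [0.5727, -0.0072, 0.2213]
orientation: [0.887, 0.462, 0.0, 0.0]
contact_force: [0.7, 0.2, 3.7]
width: 0.0064
grasp_force: 39.2
```

```bash
python3 st.py
```

```text
12.9 p [ 0.5727 -0.0072  0.2213] yaw 55.0 q6 0.403 F [0.7 0.2 3.7] Ftool [ 0.6  0.4 -3.7] m [-0.05   0.028 -0.057] mt [-0.005 -0.057  0.057] w 0.0064 g 39.2 t6 -0.031
```

Scaled: -0.0006 m is -0.0024, -0.0004 m is -0.0016, -28 degrees is -0.2443.

Request:
apply_moves(targets="0 0 -0.0004 -0.0611 0; 0 0 -0.0012 -0.1222 0; 0 0 -0.0016 -0.1833 0; 0 0 -0.0024 -0.2443 0; 0 0 -0.0024 -0.2443 0")

```text
t: 13.32
tool_pos: [0.5726, -0.0072, 0.2218]
orientation: [0.748, 0.664, 0.0, 0.0]
contact_force: [0.0, 0.2, 3.9]
width: 0.0067
grasp_force: 39.2
```

```bash
python3 st.py
```

```text
13.3167 p [ 0.5726 -0.0072  0.2218] yaw 83.2 q6 -0.088 F [0.  0.2 3.9] Ftool [ 0.2 -0.  -3.9] m [0.02  0.045 0.021] mt [ 0.047  0.015 -0.021] w 0.0067 g 39.2 t6 -0.624
```

Scaled: 0.003 m is 0.012, 0.002 m is 0.008.

Request:
apply_moves(targets="0.004 0 -0.0032 0 0; 0.008 0 -0.004 0 0; 0.012 0 -0.004 0 0; 0.012 0 -0.004 0 0")

```text
t: 13.65
tool_pos: [0.5728, -0.0045, 0.2219]
orientation: [0.749, 0.663, -0.0, 0.0]
contact_force: [1.7, -3.4, -3.9]
width: 0.0064
grasp_force: 39.0
```

```bash
python3 st.py
```

```text
13.65 p [ 0.5728 -0.0045  0.2219] yaw 83.0 q6 -0.08 F [ 1.7 -3.4 -3.9] Ftool [-3.2  2.1  3.9] m [-0.642 -0.25   0.024] mt [-0.327 -0.607 -0.024] w 0.0064 g 39.0 t6 0.058
```

Scaled: 0.003 m is 0.012, 0.002 m is 0.008.

Request:
apply_moves(targets="0.004 0 0.0024 0 0; 0.008 0 0.0024 0 0; 0.012 0 0.0024 0 0; 0.012 0 0.0024 0 0")

```text
t: 13.98
tool_pos: [0.5731, -0.002, 0.2218]
orientation: [0.749, 0.663, -0.001, 0.001]
contact_force: [0.3, -4.7, -1.5]
width: 0.0064
grasp_force: 39.1
```

```bash
python3 st.py
```

```text
13.9833 p [ 0.5731 -0.002   0.2218] yaw 83.1 q6 -0.075 F [ 0.3 -4.7 -1.5] Ftool [-4.6  0.9  1.5] m [-1.204 -0.116  0.073] mt [-0.26  -1.181 -0.073] w 0.0064 g 39.1 t6 0.041
```

Scaled: 0.003 m is 0.012, 0.002 m is 0.008.

Request:
apply_moves(targets="0.004 0 0.0004 0 0; 0.008 0 0.0008 0 0; 0.012 0 0.0012 0 0; 0.012 0 0.0012 0 0")

```text
t: 14.32
tool_pos: [0.5734, 0.0, 0.2218]
orientation: [0.748, 0.663, -0.001, 0.002]
contact_force: [0.0, -7.4, -0.1]
width: 0.0066
grasp_force: 39.2
```

```bash
python3 st.py
```

```text
14.3167 p [0.5734 0.     0.2218] yaw 83.1 q6 -0.07 F [ 0.  -7.4 -0.1] Ftool [-7.3  0.9  0.1] m [-1.688  0.051  0.072] mt [-0.153 -1.682 -0.072] w 0.0066 g 39.2 t6 0.042
```

Request:
apply_moves(targets="0 0 0 0 0; 0 0 0 0 0; 0 0 0 0 0", grip_force=20)

```text
t: 14.57
tool_pos: [0.5734, 0.0, 0.2217]
orientation: [0.749, 0.663, -0.001, 0.001]
contact_force: [-0.6, -7.3, 0.3]
width: 0.0068
grasp_force: 39.2
```

```bash
python3 st.py
```

```text
14.5667 p [0.5734 0.     0.2217] yaw 83.1 q6 -0.07 F [-0.6 -7.3  0.3] Ftool [-7.4  0.3 -0.3] m [-1.641e+00  1.000e-03 -2.400e-02] mt [-0.197 -1.63   0.025] w 0.0068 g 39.2 t6 0.039
```

Request:
apply_moves(targets="-0.012 0 0 0 0; -0.024 0 -0.0008 0 0; -0.032 0 -0.0012 0 0; -0.032 0 -0.0012 0 0.03; -0.032 0 -0.0012 0 0.085")

```text
t: 14.98
tool_pos: [0.5718, -0.0055, 0.2216]
orientation: [0.749, 0.663, -0.0, -0.001]
contact_force: [-0.7, -0.1, -0.1]
width: 0.03
grasp_force: 0.0
```

Scaled: -0.062 m is -0.248, -0.05 m is -0.2.

Request:
apply_moves(targets="0 0 0 0 0.085; 0 0 0 0 0.085; 0 0 -0.08 0 0.085; 0 0 -0.2 0 0.085; 0 0 -0.248 0 0.085")

```text
t: 15.4
tool_pos: [0.5737, -0.0061, 0.2868]
orientation: [0.749, 0.663, 0.001, 0.001]
contact_force: [0.6, -0.2, 0.6]
width: 0.0845
grasp_force: 0.0
```

Request:
apply_moves(targets="0 0 0 0 0.085; 0 0 0 0 0.085")

```text
t: 15.57
tool_pos: [0.5724, -0.0059, 0.2842]
orientation: [0.749, 0.663, 0.0, 0.0]
contact_force: [0.4, -0.1, -0.9]
width: 0.0852
grasp_force: 0.0
```

```bash
python3 st.py
python3 - <<'E'
from crest import *
a,d,c,P,m=look("w7.npz");crest("w7.npz",83)
boltend(c,P,d)
E
```

```text
15.5667 p [ 0.5724 -0.0059  0.2842] yaw 83.1 q6 -0.084 F [ 0.4 -0.1 -0.9] Ftool [-0.   0.4  0.9] m [-0.036  0.009  0.039] mt [ 0.005 -0.037 -0.039] w 0.0852 g 0.0 t6 0.0
tcp [ 0.5724 -0.0059  0.2842] q6 -0.084 v 0.036
nut n 1322 ctr [ 0.5736 -0.0032] mid [ 0.5733 -0.0053] wing ang deg 83.3 len 0.0644 z pct 50 90 99 [0.2158 0.2184 0.2194]
px ctr 251.9 201.3
lid z 0.1793
-31 29 0.2163; -26 50 0.2183; -21 68 0.2185; 16 68 0.2178; 21 81 0.2183; 26 94 0.2165; end 175 0.2008
lid near 0.1796
bolt end [ 0.573  -0.0085  0.2008] 0.2008 [241 192  22  26 305]
```

Scaled: 0.0616 m is 0.2464, 0.055 m is 0.22.

Request:
apply_moves(targets="0 0 0.08 0 0.085; 0 0 0.16 0 0.085; 0 0 0.22 0 0.085; 0 0 0.2464 0 0.085; 0 0 0.2464 0 0.03", grip_force=40)

```text
t: 16.03
tool_pos: [0.5703, -0.0057, 0.2191]
orientation: [0.749, 0.663, -0.002, -0.003]
contact_force: [-0.2, 0.6, -1.0]
width: 0.075
grasp_force: 0.0
```

Request:
apply_moves(targets="0 0 0 0 0.03; 0 0 0 0 0.02; 0 0 0 0 0.01; 0 0 0 0 0; 0 0 0 0 0")

```text
t: 16.45
tool_pos: [0.5728, -0.0061, 0.223]
orientation: [0.749, 0.663, 0.0, 0.001]
contact_force: [0.2, -0.1, -1.3]
width: 0.0117
grasp_force: 0.0
```

Request:
apply_moves(targets="0 0 0 0 0; 0 0 0 0 0; 0 0 0 0 0")

```text
t: 16.7
tool_pos: [0.5728, -0.0062, 0.2229]
orientation: [0.749, 0.663, 0.0, 0.001]
contact_force: [-0.8, -0.2, 4.0]
width: 0.0062
grasp_force: 39.2
```

```bash
python3 st.py
```

```text
16.7 p [ 0.5728 -0.0062  0.2229] yaw 83.1 q6 -0.084 F [-0.8 -0.2  4. ] Ftool [-0.3 -0.7 -4. ] m [ 0.011  0.139 -0.023] mt [ 0.139 -0.006  0.023] w 0.0062 g 39.2 t6 0.027
```

Scaled: -0.001 m is -0.004, -0.0008 m is -0.0032, -27 degrees is -0.2356.

Request:
apply_moves(targets="0 0 -0.0004 -0.0611 0; 0 0 -0.0012 -0.1222 0; 0 0 -0.002 -0.1833 0; 0 0 -0.0032 -0.2356 0; 0 0 -0.004 -0.2356 0")

```text
t: 17.12
tool_pos: [0.5728, -0.0061, 0.2235]
orientation: [0.573, 0.82, 0.0, 0.0]
contact_force: [0.7, 0.3, 1.3]
width: 0.006
grasp_force: 39.1
```

```bash
python3 st.py
```

```text
17.1167 p [ 0.5728 -0.0061  0.2235] yaw 110.1 q6 -0.557 F [0.7 0.3 1.3] Ftool [-0.   0.8 -1.3] m [ 0.07  -0.066  0.038] mt [-0.086  0.043 -0.038] w 0.006 g 39.1 t6 -0.539
```

Scaled: 0.0036 m is 0.0144, 0.0027 m is 0.0108.

Request:
apply_moves(targets="0.0036 -0.002 0 0 0; 0.0072 -0.004 0 0 0; 0.0108 -0.0056 0 0 0; 0.0144 -0.0072 0 0 0; 0.0144 -0.0072 0 0 0")

```text
t: 17.53
tool_pos: [0.5722, -0.0042, 0.2236]
orientation: [0.574, 0.819, 0.001, 0.003]
contact_force: [6.5, -1.4, -3.1]
width: 0.006
grasp_force: 39.0
```

```bash
python3 st.py
```

```text
17.5333 p [ 0.5722 -0.0042  0.2236] yaw 110.0 q6 -0.55 F [ 6.5 -1.4 -3.1] Ftool [-3.5  5.6  3.1] m [-0.468 -1.043  0.005] mt [-0.82  -0.796 -0.006] w 0.006 g 39.0 t6 0.055
```

Scaled: -0.0036 m is -0.0144, 0.0018 m is 0.0072.

Request:
apply_moves(targets="-0.008 0.004 0.002 0 0; -0.0144 0.0072 0.0032 0 0; -0.0144 0.0072 0.0032 0 0; -0.0144 0.0072 0.0032 0 0")

```text
t: 17.87
tool_pos: [0.5728, -0.0058, 0.2233]
orientation: [0.574, 0.819, 0.0, 0.0]
contact_force: [1.6, 0.2, 6.0]
width: 0.0061
grasp_force: 40.1
```

Scaled: 0.0036 m is 0.0144, 0.0027 m is 0.0108.

Request:
apply_moves(targets="0.0036 0.002 0 0 0; 0.0072 0.0036 0 0 0; 0.0108 0.0056 0 0 0; 0.0144 0.0072 0 0 0; 0.0144 0.0072 0 0 0")

```text
t: 18.28
tool_pos: [0.5732, -0.0028, 0.2233]
orientation: [0.573, 0.819, -0.0, 0.001]
contact_force: [1.1, -2.5, 5.0]
width: 0.0065
grasp_force: 40.0
```

```bash
python3 st.py
```

```text
18.2833 p [ 0.5732 -0.0028  0.2233] yaw 110.0 q6 -0.547 F [ 1.1 -2.5  5. ] Ftool [-2.7  0.2 -5. ] m [-0.553 -0.124  0.056] mt [ 0.072 -0.562 -0.056] w 0.0065 g 40.0 t6 0.05
```

Scaled: -0.02 m is -0.08.

Request:
apply_moves(targets="0 0 0 0 0.03; 0 0 0 0 0.085; 0 0 0 0 0.085; 0 0 0 0 0.085; 0 0 -0.08 0 0.085")

```text
t: 18.7
tool_pos: [0.5697, -0.0014, 0.2386]
orientation: [0.573, 0.819, -0.002, -0.005]
contact_force: [0.0, 0.9, 0.3]
width: 0.0665
grasp_force: 0.0
```

Request:
apply_moves(targets="0 0 -0.12 0 0.085; 0 0 -0.16 0 0.085; 0 0 -0.16 0 0.085; 0 0 -0.16 0 0.085")

```text
t: 19.03
tool_pos: [0.5727, -0.0019, 0.2823]
orientation: [0.573, 0.819, 0.0, 0.0]
contact_force: [-0.3, -0.1, -0.6]
width: 0.0851
grasp_force: 0.0
```

```bash
python3 st.py
python3 - <<'E'
from crest import *
a,d,c,P,m=look("w8.npz");crest("w8.npz",110.5,(.573,-.0055))
boltend(c,P,d)
cv2.imwrite("pics/w8.png",cv2.resize(a[90:330,100:420],None,fx=2.4,fy=2.4))
E
```

```text
19.0333 p [ 0.5727 -0.0019  0.2823] yaw 110.0 q6 -0.548 F [-0.3 -0.1 -0.6] Ftool [ 0.  -0.3  0.6] m [0.034 0.021 0.042] mt [ 0.008  0.039 -0.042] w 0.0851 g 0.0 t6 0.001
tcp [ 0.5727 -0.0019  0.2823] q6 -0.548 v 0.033
nut n 1371 ctr [ 0.5727 -0.0008] mid [ 0.5734 -0.0026] wing ang deg -69.6 len 0.0649 z pct 50 90 99 [0.216  0.2188 0.2203]
px ctr 251.7 204.5
lid z 0.1794
-31 20 0.2165; -26 47 0.2188; -21 70 0.2196; 16 67 0.2171; 21 78 0.2182; 26 95 0.2167; end 159 0.2007
lid near 0.1795
bolt end [ 0.5741 -0.0057  0.2005] 0.2006 [241 194  22  27 318]
```

View pics/w8.png

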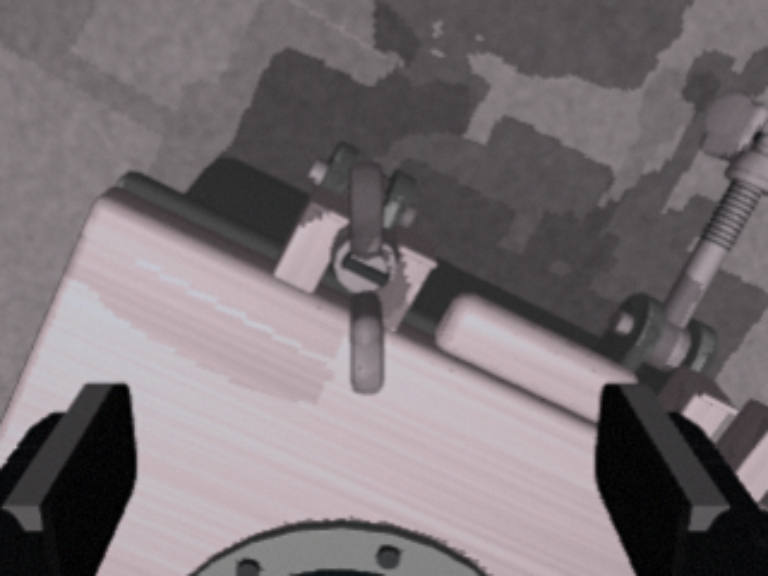

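Scaled: 0.059 m is 0.236, 0.04 m is 0.16.

Request:
apply_moves(targets="0 0.0016 0.08 0 0.085; 0 0.0016 0.16 0 0.085; 0 0.0016 0.212 0 0.085; 0 0.0016 0.236 0 0.06; 0 0.0016 0.236 0 0.03", grip_force=20)

```text
t: 19.5
tool_pos: [0.5713, -0.0016, 0.2204]
orientation: [0.573, 0.819, -0.001, -0.003]
contact_force: [-1.0, 0.6, 0.0]
width: 0.0635
grasp_force: 0.0
```

Request:
apply_moves(targets="0 0 0 0 0.03; 0 0 0 0 0.02; 0 0 0 0 0.01; 0 0 0 0 0; 0 0 0 0 0")

```text
t: 19.92
tool_pos: [0.5733, -0.002, 0.2243]
orientation: [0.573, 0.819, -0.0, 0.0]
contact_force: [-1.5, -0.6, 1.3]
width: 0.0076
grasp_force: 19.5
```

Request:
apply_moves(targets="0 0 0 0 0; 0 0 0 0 0; 0 0 0 0 0")

```text
t: 20.17
tool_pos: [0.5734, -0.0021, 0.2242]
orientation: [0.573, 0.819, 0.0, 0.0]
contact_force: [-1.5, -1.2, 5.3]
width: 0.0073
grasp_force: 19.8
```

Request:
apply_moves(targets="0.0036 0.002 0 0 0; 0.0072 0.0036 0 0 0; 0.0108 0.0056 0.0004 0 0; 0.0144 0.0072 0.0012 0 0; 0.0144 0.0072 0.0012 0 0")

```text
t: 20.58
tool_pos: [0.5739, 0.001, 0.224]
orientation: [0.573, 0.82, -0.001, 0.001]
contact_force: [-3.5, -2.4, 5.8]
width: 0.0073
grasp_force: 19.9
```

```bash
python3 st.py
```

```text
20.5833 p [0.5739 0.001  0.224 ] yaw 110.1 q6 -0.541 F [-3.5 -2.4  5.8] Ftool [-1.1 -4.1 -5.8] m [-0.576  0.369 -0.024] mt [ 0.544 -0.414  0.023] w 0.0073 g 19.9 t6 0.042
```

Scaled: 0.0036 m is 0.0144, 0.0027 m is 0.0108.

Request:
apply_moves(targets="0.0036 0.0012 -0.0032 0 0; 0.0072 0.0028 -0.0032 0 0; 0.0108 0.0044 -0.0028 0 0; 0.0144 0.006 -0.002 0 0; 0.0144 0.006 -0.002 0 0")

```text
t: 21.0
tool_pos: [0.5742, 0.0056, 0.2237]
orientation: [0.573, 0.819, -0.0, 0.0]
contact_force: [-0.7, -4.6, 3.1]
width: 0.0075
grasp_force: 19.8
```

```bash
python3 st.py
```

```text
21.0 p [0.5742 0.0056 0.2237] yaw 110.1 q6 -0.534 F [-0.7 -4.6  3.1] Ftool [-4.  -2.2 -3.1] m [-0.862  0.119  0.037] mt [ 0.407 -0.769 -0.037] w 0.0075 g 19.8 t6 0.042
```

Request:
apply_moves(targets="0.0048 0.002 0 0 0; 0.0096 0.004 0.0004 0 0; 0.0144 0.0064 0.0012 0 0; 0.0192 0.0088 0.002 0 0; 0.0192 0.0088 0.002 0 0")

```text
t: 21.42
tool_pos: [0.5744, 0.0116, 0.2229]
orientation: [0.573, 0.819, 0.0, -0.0]
contact_force: [-0.0, -3.2, 1.3]
width: 0.0072
grasp_force: 19.6
```

```bash
python3 st.py
```

```text
21.4167 p [0.5744 0.0116 0.2229] yaw 110.0 q6 -0.525 F [-0.  -3.2  1.3] Ftool [-3.  -1.1 -1.3] m [-0.819  0.063  0.064] mt [ 0.34  -0.747 -0.064] w 0.0072 g 19.6 t6 0.055
```

Scaled: 0.009 m is 0.036, 0.008 m is 0.032.

Request:
apply_moves(targets="0.008 0.004 0.0016 0 0; 0.016 0.008 0.0036 0 0; 0.024 0.012 0.0056 0 0; 0.032 0.016 0.008 0 0; 0.036 0.018 0.0096 0 0")

```text
t: 21.83
tool_pos: [0.5755, 0.022, 0.2206]
orientation: [0.573, 0.819, 0.0, -0.0]
contact_force: [-0.8, -3.0, 1.0]
width: 0.0071
grasp_force: 19.6
```

```bash
python3 st.py
```

```text
21.8333 p [0.5755 0.022  0.2206] yaw 110.1 q6 -0.507 F [-0.8 -3.   1. ] Ftool [-2.5 -1.8 -1. ] m [-0.556  0.103  0.058] mt [ 0.287 -0.487 -0.058] w 0.0071 g 19.6 t6 0.051
```

Scaled: 0.01 m is 0.04, 0.008 m is 0.032.

Request:
apply_moves(targets="0.008 0.004 0.0024 0 0; 0.016 0.008 0.0052 0 0; 0.024 0.012 0.008 0 0; 0.032 0.016 0.0112 0 0; 0.04 0.02 0.0144 0 0")

```text
t: 22.25
tool_pos: [0.5767, 0.0325, 0.217]
orientation: [0.573, 0.819, -0.0, 0.0]
contact_force: [-1.1, -3.0, -0.1]
width: 0.007
grasp_force: 19.5
```

```bash
python3 st.py
```

```text
22.25 p [0.5767 0.0325 0.217 ] yaw 110.1 q6 -0.487 F [-1.1 -3.  -0.1] Ftool [-2.4 -2.1  0.1] m [-0.767  0.075  0.112] mt [ 0.333 -0.694 -0.111] w 0.007 g 19.5 t6 0.055
```

Scaled: 0.0115 m is 0.046, 0.0092 m is 0.0368.

Request:
apply_moves(targets="0.0092 0.0048 0.004 0 0; 0.0184 0.0096 0.0084 0 0; 0.0276 0.0144 0.0132 0 0; 0.0368 0.0192 0.0184 0 0; 0.046 0.024 0.024 0 0")

```text
t: 22.67
tool_pos: [0.5784, 0.0458, 0.2113]
orientation: [0.573, 0.819, 0.0, -0.0]
contact_force: [-1.8, -1.1, 3.3]
width: 0.007
grasp_force: 19.3
```

Request:
apply_moves(targets="0.0092 0.0048 0.0056 0 0; 0.0184 0.0096 0.0116 0 0; 0.0276 0.0144 0.018 0 0; 0.0368 0.0192 0.0244 0 0; 0.046 0.024 0.0312 0 0")

```text
t: 23.08
tool_pos: [0.5797, 0.0599, 0.2037]
orientation: [0.574, 0.819, 0.001, -0.001]
contact_force: [-2.8, 2.3, 7.1]
width: 0.0048
grasp_force: 19.7
```

```bash
python3 st.py
```

```text
23.0833 p [0.5797 0.0599 0.2037] yaw 110.0 q6 -0.441 F [-2.8  2.3  7.1] Ftool [ 3.1 -1.8 -7.1] m [0.414 0.467 0.054] mt [ 0.298  0.549 -0.052] w 0.0048 g 19.7 t6 0.02
```

Scaled: -0.075 m is -0.3, -0.04 m is -0.16.

Request:
apply_moves(targets="0 0 0 0 0.04; 0 0 0 0 0.06; 0 0 -0.04 0 0.06; 0 0 -0.16 0 0.04; 0 0 -0.3 0 0.02")

```text
t: 23.5
tool_pos: [0.5788, 0.0579, 0.2771]
orientation: [0.574, 0.819, -0.001, -0.003]
contact_force: [0.7, -0.1, 0.1]
width: 0.0294
grasp_force: 0.0
```

Request:
apply_moves(targets="0 0 0 0 0; 0 0 0 0 0; 0 0 0 0 0; 0 0 0 0 0")

```text
t: 23.83
tool_pos: [0.5794, 0.058, 0.2774]
orientation: [0.573, 0.819, -0.001, -0.001]
contact_force: [0.8, -0.4, -0.2]
width: 0.0001
grasp_force: 0.0
```

```bash
python3 st.py
python3 - <<'E'
from h import *
c=r.get_calibration("wrist");a,d=r.snapshot("wrist");P=cloud(c,d)
np.savez("w9.npz",a=a,d=d,M=c["cam_to_world"])
O=np.array([.5727,-.0072]);f=np.array([.12,.993]);l=np.array([.993,-.12])
q=P[...,:2]-O;F=q@f;L=q@l;z=P[...,2]
m=(F>.02)&(F<.13)&(abs(L)<.035)&(z>.13)&(z<.25)&(d>0)
print(m.sum())
for lo in range(20,130,6):
    k=m&(F>lo/1e3)&(F<(lo+6)/1e3)
    if k.sum()>5: print(lo,k.sum(),"z",np.percentile(z[k],[5,50,97]).round(3),"L",np.percentile(L[k],[3,50,97]).round(3))
cv2.imwrite("pics/w9.png",cv2.resize(a[60:384,80:432],None,fx=1.8,fy=1.8))
E
```

```text
23.8333 p [0.5794 0.058  0.2774] yaw 110.0 q6 -0.442 F [ 0.8 -0.4 -0.2] Ftool [-0.6  0.6  0.2] m [0.044 0.024 0.051] mt [ 0.007  0.05  -0.051] w 0.0001 g 0.0 t6 0.0
1632
20 33 z [0.138 0.147 0.151] L [-0.005 -0.002  0.004]
26 45 z [0.147 0.154 0.159] L [-0.006 -0.002  0.003]
32 17 z [0.15  0.158 0.191] L [-0.006 -0.004  0.005]
38 90 z [0.174 0.179 0.199] L [-0.008  0.     0.005]
44 213 z [0.173 0.183 0.209] L [-0.009  0.001  0.008]
50 389 z [0.177 0.198 0.209] L [-0.008  0.004  0.012]
56 244 z [0.173 0.181 0.202] L [-0.007  0.002  0.008]
62 86 z [0.17  0.18  0.186] L [-0.011 -0.007 -0.001]
68 145 z [0.169 0.187 0.19 ] L [-0.013 -0.007 -0.   ]
74 171 z [0.173 0.186 0.189] L [-0.014 -0.008 -0.002]
80 167 z [0.177 0.184 0.187] L [-0.015 -0.01  -0.004]
86 32 z [0.175 0.179 0.182] L [-0.013 -0.01  -0.007]
```

View pics/w9.png

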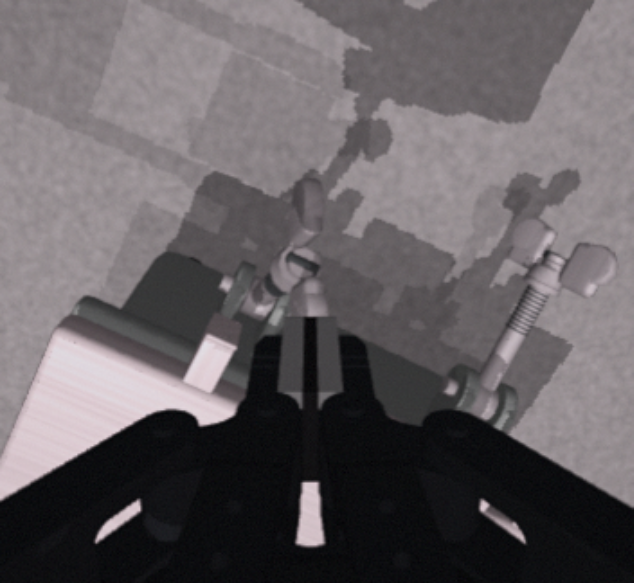

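Scaled: 0.051 m is 0.204, 0.025 m is 0.1.

Request:
apply_moves(targets="-0.04 0 0.04 0 0; -0.0792 0 0.1 0 0; -0.0792 0 0.16 0 0; -0.0792 0 0.204 0 0; -0.0792 0 0.204 0 0")

```text
t: 24.3
tool_pos: [0.5856, 0.0391, 0.224]
orientation: [0.574, 0.819, -0.001, -0.002]
contact_force: [0.1, 0.6, 0.2]
width: 0.0
grasp_force: 0.0
```

Scaled: 0.0161 m is 0.0644, 0.015 m is 0.06.

Request:
apply_moves(targets="0.0128 0.0064 0.012 0 0; 0.0256 0.0132 0.024 0 0; 0.0384 0.0196 0.036 0 0; 0.0512 0.0264 0.048 0 0; 0.0644 0.0328 0.06 0 0")

```text
t: 24.72
tool_pos: [0.5899, 0.059, 0.2135]
orientation: [0.573, 0.819, 0.002, 0.001]
contact_force: [-1.1, 3.3, 6.9]
width: 0.0002
grasp_force: 3.4
```

```bash
python3 st.py
```

```text
24.7167 p [0.5899 0.059  0.2135] yaw 110.1 q6 -0.441 F [-1.1  3.3  6.9] Ftool [ 3.5  0.1 -6.9] m [0.636 0.135 0.036] mt [-0.091  0.643 -0.034] w 0.0002 g 3.4 t6 -0.057
```

Scaled: 0.02 m is 0.08, 0.017 m is 0.068.

Request:
apply_moves(targets="0.0136 0.0068 0.016 0 0; 0.0272 0.014 0.032 0 0; 0.0408 0.0208 0.048 0 0; 0.0544 0.0276 0.064 0 0; 0.068 0.0344 0.08 0 0")

```text
t: 25.13
tool_pos: [0.5924, 0.078, 0.1936]
orientation: [0.573, 0.82, 0.001, 0.001]
contact_force: [-0.6, 0.9, 0.2]
width: 0.0005
grasp_force: 0.1
```

```bash
python3 st.py
```

```text
25.1333 p [0.5924 0.078  0.1936] yaw 110.1 q6 -0.408 F [-0.6  0.9  0.2] Ftool [ 1.  -0.2 -0.2] m [0.007 0.011 0.005] mt [ 0.008  0.01  -0.005] w 0.0005 g 0.1 t6 -0.05
```

Scaled: 0.0275 m is 0.11, 0.011 m is 0.044.

Request:
apply_moves(targets="0.012 0.006 0.022 0 0; 0.024 0.012 0.044 0 0; 0.036 0.0184 0.066 0 0; 0.048 0.024 0.088 0 0; 0.06 0.0304 0.11 0 0")

```text
t: 25.55
tool_pos: [0.593, 0.0929, 0.1637]
orientation: [0.573, 0.819, -0.001, -0.0]
contact_force: [-0.1, -0.5, 0.9]
width: -0.0003
grasp_force: 0.1
```

```bash
python3 st.py
```

```text
25.55 p [0.593  0.0929 0.1637] yaw 110.0 q6 -0.38 F [-0.1 -0.5  0.9] Ftool [-0.5 -0.3 -0.9] m [-0.     0.02  -0.025] mt [0.019 0.006 0.025] w -0.0003 g 0.1 t6 -0.046
```

```bash
cat > prof.py <<'E'
from h import *
O=np.array([.5727,-.0072]);f=np.array([.12,.993]);l=np.array([.993,-.12])
for n in("top","scene","wrist"):
    c=r.get_calibration(n);a,d=r.snapshot(n);P=cloud(c,d);cv2.imwrite(f"pics/p_{n}.png",a)
    q=P[...,:2]-O;F=q@f;L=q@l;z=P[...,2]
    m=(F>.02)&(F<.15)&(abs(L)<.035)&(z>.05)&(z<.25)&(d>0);print(n,m.sum())
    for lo in range(20,150,10):
        k=m&(F>lo/1e3)&(F<(lo+10)/1e3)
        if k.sum()>5: print(lo,k.sum(),"z",np.percentile(z[k],[5,50,97]).round(3),"L",np.percentile(L[k],[3,50,97]).round(3))
E
python3 prof.py; python3 -c "
import cv2;a=cv2.imread('pics/p_wrist.png');b=cv2.imread('pics/p_scene.png')
x=cv2.resize(a[60:384,80:432],None,fx=1.2,fy=1.2);y=cv2.resize(b[150:270,190:310],(389,389));cv2.imwrite('pics/pp.png',cv2.hconcat([cv2.resize(x,(400,389)),y]))"
```

```text
top 0
scene 751
20 11 z [0.115 0.117 0.118] L [-0.004  0.     0.004]
30 13 z [0.115 0.116 0.12 ] L [-0.004 -0.     0.003]
40 17 z [0.114 0.118 0.122] L [-0.004  0.001  0.005]
50 21 z [0.112 0.118 0.123] L [-0.007  0.002  0.006]
60 36 z [0.117 0.174 0.241] L [-0.035 -0.015  0.005]
70 134 z [0.12  0.22  0.247] L [-0.033 -0.016  0.008]
80 182 z [0.127 0.213 0.248] L [-0.027  0.003  0.021]
90 226 z [0.148 0.201 0.246] L [-0.027  0.013  0.029]
100 77 z [0.149 0.204 0.248] L [-0.001  0.024  0.034]
110 19 z [0.169 0.207 0.21 ] L [-0.001  0.022  0.032]
120 15 z [0.209 0.215 0.224] L [0.023 0.029 0.034]
wrist 29472
30 15 z [0.11  0.113 0.115] L [-0.005 -0.004 -0.002]
40 186 z [0.111 0.116 0.117] L [-0.005 -0.002  0.004]
50 244 z [0.113 0.116 0.118] L [-0.005 -0.001  0.005]
60 223 z [0.113 0.117 0.119] L [-0.005 -0.002  0.004]
70 574 z [0.117 0.208 0.215] L [-0.022 -0.018 -0.   ]
80 1940 z [0.114 0.208 0.226] L [-0.027 -0.014 -0.   ]
90 6104 z [0.108 0.213 0.23 ] L [-0.034 -0.025  0.013]
100 5486 z [0.107 0.2   0.234] L [-0.021 -0.005  0.031]
110 9250 z [0.164 0.212 0.237] L [-0.012  0.005  0.03 ]
120 5450 z [0.202 0.22  0.237] L [0.007 0.016 0.034]
```

View pics/pp.png

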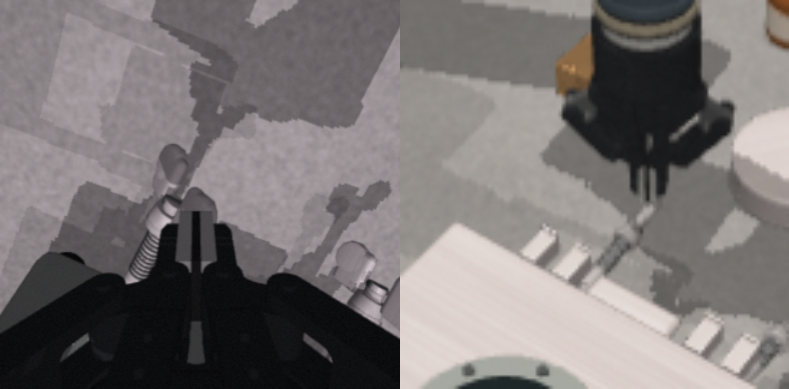

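Scaled: 0.02 m is 0.08, 0.016 m is 0.064.

Request:
apply_moves(targets="0.0048 0.0024 0.016 0 0; 0.0096 0.0048 0.032 0 0; 0.0144 0.0072 0.048 0 0; 0.02 0.01 0.064 0 0; 0.024 0.012 0.08 0 0")

```text
t: 26.12
tool_pos: [0.5941, 0.0998, 0.1444]
orientation: [0.573, 0.819, 0.0, -0.0]
contact_force: [0.7, 0.6, -0.1]
width: -0.0002
grasp_force: 0.0
```

```bash
python3 st.py
```

```text
26.1167 p [0.5941 0.0998 0.1444] yaw 110.0 q6 -0.369 F [ 0.7  0.6 -0.1] Ftool [0.3 0.9 0.1] m [0.037 0.045 0.027] mt [ 0.029  0.05  -0.027] w -0.0002 g 0.0 t6 -0.011
```

Scaled: 0.015 m is 0.06, 0.012 m is 0.048.

Request:
apply_moves(targets="0.002 0.0012 0.012 0 0; 0.004 0.002 0.024 0 0; 0.006 0.0032 0.036 0 0; 0.008 0.004 0.048 0 0; 0.008 0.004 0.06 0 0")

```text
t: 26.53
tool_pos: [0.5952, 0.102, 0.1302]
orientation: [0.573, 0.819, 0.001, 0.001]
contact_force: [0.9, 0.9, 10.0]
width: 0.0002
grasp_force: 4.7
```

```bash
python3 st.py
```

```text
26.5333 p [0.5952 0.102  0.1302] yaw 110.0 q6 -0.365 F [ 0.9  0.9 10. ] Ftool [  0.5   1.1 -10. ] m [ 0.008 -0.306 -0.027] mt [-0.291 -0.097  0.027] w 0.0002 g 4.7 t6 0.016
```

Scaled: 0.003 m is 0.012, 0.001 m is 0.004.

Request:
apply_moves(targets="0 0 0.004 0 0; 0 0 0.008 0 0; 0 0 0.012 0 0; 0 0 0.012 0 0")

```text
t: 26.87
tool_pos: [0.5979, 0.1016, 0.129]
orientation: [0.573, 0.819, 0.002, 0.004]
contact_force: [1.2, -0.6, 7.3]
width: -0.0002
grasp_force: 3.8
```

```bash
python3 st.py; python3 prof.py | grep -v "0\.2[0-9]*"
```

```text
26.8667 p [0.5979 0.1016 0.129 ] yaw 110.0 q6 -0.365 F [ 1.2 -0.6  7.3] Ftool [-1.   1.  -7.3] m [-0.1   -0.348  0.007] mt [-0.293 -0.213 -0.008] w -0.0002 g 3.8 t6 0.01
top 0
scene 816
40 9 z [0.104 0.105 0.108] L [-0.006 -0.003  0.003]
50 13 z [0.1   0.103 0.108] L [-0.001  0.003  0.006]
60 17 z [0.095 0.103 0.105] L [-0.004  0.002  0.006]
120 16 z [0.173 0.175 0.177] L [0.023 0.029 0.034]
130 9 z [0.177 0.182 0.189] L [0.03  0.033 0.035]
wrist 28706
60 196 z [0.096 0.1   0.102] L [-0.005 -0.001  0.006]
70 338 z [0.095 0.1   0.103] L [-0.009 -0.001  0.006]
80 1515 z [0.076 0.102 0.181] L [-0.017 -0.012  0.004]
90 2298 z [0.073 0.174 0.194] L [-0.034 -0.011  0.001]
100 7049 z [0.082 0.179 0.196] L [-0.034 -0.022  0.016]
```

Scaled: -0.15 m is -0.6, -0.12 m is -0.48.

Request:
apply_moves(targets="0 0 -0.04 0 0; 0 0 -0.16 0 0; 0 0 -0.32 0 0; 0 0 -0.48 0 0; 0 0 -0.6 0 0")

```text
t: 27.43
tool_pos: [0.5946, 0.1019, 0.2801]
orientation: [0.573, 0.819, 0.001, 0.001]
contact_force: [0.2, -0.1, 0.2]
width: -0.0002
grasp_force: 0.0
```

Scaled: -0.02 m is -0.08.

Request:
apply_moves(targets="0 0 -0.08 0 0; 0 0 -0.08 0 0; 0 0 -0.08 0 0; 0 0 -0.08 0 0")

```text
t: 27.77
tool_pos: [0.5932, 0.1019, 0.2956]
orientation: [0.573, 0.819, -0.001, -0.001]
contact_force: [-0.4, 0.0, -1.6]
width: 0.0003
grasp_force: 0.0
```

```bash
python3 st.py; python3 prof.py; python3 -c "
import cv2;a=cv2.imread('pics/p_wrist.png');cv2.imwrite('pics/fin.png',a)"
```

```text
27.7667 p [0.5932 0.1019 0.2956] yaw 110.0 q6 -0.365 F [-0.4  0.  -1.6] Ftool [ 0.2 -0.3  1.6] m [-0.008 -0.03  -0.066] mt [-0.026 -0.018  0.066] w 0.0003 g 0.0 t6 0.0
top 0
scene 132
40 9 z [0.103 0.105 0.107] L [-0.007 -0.003  0.003]
50 15 z [0.097 0.103 0.106] L [-0.004  0.002  0.005]
60 13 z [0.097 0.101 0.105] L [-0.002  0.003  0.005]
70 28 z [0.093 0.1   0.106] L [-0.009  0.002  0.009]
80 32 z [0.095 0.105 0.118] L [-0.003  0.007  0.015]
90 15 z [0.111 0.117 0.12 ] L [0.008 0.015 0.018]
100 9 z [0.115 0.117 0.118] L [0.012 0.016 0.019]
wrist 1749
20 105 z [0.104 0.107 0.109] L [-0.005 -0.     0.006]
30 112 z [0.102 0.106 0.108] L [-0.005  0.     0.006]
40 113 z [0.099 0.104 0.105] L [-0.005  0.     0.006]
50 113 z [0.099 0.102 0.105] L [-0.005  0.     0.006]
60 118 z [0.096 0.1   0.103] L [-0.005  0.     0.007]
70 130 z [0.095 0.1   0.103] L [-0.009 -0.     0.009]
80 290 z [0.074 0.099 0.114] L [-0.016 -0.003  0.013]
90 379 z [0.07  0.096 0.116] L [-0.018  0.001  0.018]
100 328 z [0.071 0.106 0.117] L [-0.016  0.007  0.02 ]
110 61 z [0.105 0.11  0.115] L [0.007 0.013 0.019]
```

View pics/fin.png

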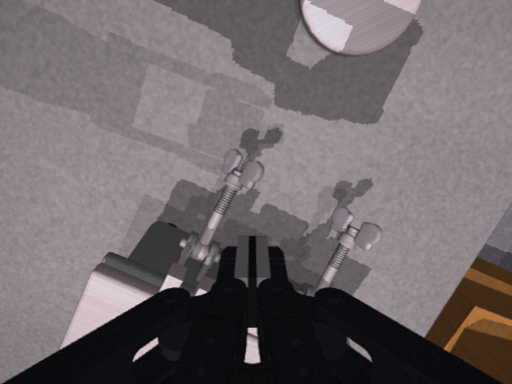

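The picture shows the freed bolt folded down, with its eye at (200,248) and its nut at (240,172). It lies parallel to the fixed bolt, whose nut is at (350,232). The gripper is clear of everything.

```bash
python3 -c "
from rig import r
print(r.job_done())"
```

```text
the job is handed in; nothing more can be done
None
```

The wing nut is loosened just past the lip, short of the captive pin by my estimate. The bolt is swung out and folded to its stop (about 1.75 rad), the lid is shut, the arm is clear of everything and the job is handed in; no verdict came back.

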